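Snap the hub cap onto the tape dispenser and hold it down

ROBOT

A 6-joint arm with a two-finger parallel gripper is mounted at the origin on the work surface. World frame = base frame: x ahead of the robot, y to its left, z up, the work surface at z = 0. Lengths are in m, angles in rad, forces in N, time in s.
With the tool pointing down it reaches from about 0.35 to 0.975 m from the base axis. Payload 4.9 kg.
Tool frame: the origin (TCP) lies on the centre line of the jaws, within the pads' length; the fingertips stand 11 mm ahead of it and the grasp point (between the pads) lies 8 mm behind it (manip.finger_overhang is the distance from the TCP to the fingertips, in m); y points along the fingers, z is the direction in which the jaws open and shut, and the axes are right-handed (so a half turn about y gives the same grasp; the last joint's range is limited). The gripper opens to 85 mm and grips with 20 to 120 N. Pads are 22 mm wide; open, the fingers measure 114 mm over their backs; the gripper's body (76 mm by 85 mm) begins 54 mm behind the grasp point. The pads swing forward as they close: fully open they stand 13 mm farther back than shut.
Start: joints at [-1.416, 0.053, 1.613, -0, 1.476, -0.119], TCP at [0.169, -0.602, 0.207] pointing down, gripper open.
Joint ranges: [-3.01, 3.01], [-1.01, 2.22], [0.06, 2.58], [-1.02, 4.17], [0.09, 2.62], [-3.14, 3.14]. Speed limits (rad/s): [2.57, 2.57, 3.14, 3.14, 3.14, 3.14].

INTERFACE

Orientations are given as a unit quaternion [w, x, y, z].
In Python, from plant import readout, cams, workorder, manip gives the robot as it stands.
- The arm moves only by the tool play_rows, never from a script. Its arguments are lists of equal length, an entry for each row: "slide": the shift along the tool's x, y, z in cm, a list of three; "yaw": the turn about the tool's y in degrees; "grip": the closure, from -1 (fully open) to 1 (shut), so that 0 is half open. In form: {"slide": [[x, y, z], ...], "yaw": [yaw, ...], "grip": [grip, ...]}. A call has 1 to 12 rows; each row shifts and turns the commanded pose from where the row before left it, along the tool's axes as they then stand; what a row does not reach is not made up. A row lasts 1/10 s, in which the tool goes at most 50 mm and 8.59 degrees, less where a joint would pass 70% of its speed; a pose out of reach is approached as far as the arm can. A call with a gripper value outside its range is refused whole. The fingers move at their own pace and stop on an object; the grip force is fixed at half the most. Time passes only in rows, so rows that do not move let the fingers close. It gives the time, the measured TCP pose, the force and the opening at its end, in the units of the state.
- readout.state(): the state, without advancing time (a new reading comes with each control period).
- cams.grab_frame(name): name is "scene" or "top" or "wrist"; returns a dict with "image" (480x640x3 uint8, red, green, blue), "mtx" (3x3 intrinsics, pixels), "R" (3x3) and "t" (3): a world point X has camera coordinates R X + t; the wrist camera has in their place "mount" (4x4, takes a point from camera to tool coordinates, whose origin is the TCP and whose axes are the tool frame's). Camera axes: x right, y down, z forward; pixel columns grow to the right and rows downward; lengths in m; the calibration is good to about 2 mm. A picture is of the moment at which its call begins: read the wrist's pose just before it. There is no depth.
- workorder.job_done(): hands the job in, once; it reports no verdict.
The state is a dict: "time": time; "joint_pos": joint angles; "joint_vel": joint speeds; "joint_efforts": joint torques, N m; "tool_pos": TCP position; "tool_rot": TCP orientation; "contact_force": force on the tool from outside, world axes, zero at the start; "ft_torque": the same for the moment, N m; "gripper_width": opening from 0.0 (shut) to 1.0 (fully open).
Only numpy, scipy, OpenCV 4.12 (cv2) and the standard library are available. Lean on these libraries where they do the work, as an engineer would, in place of code of your own. Each camera call takes 0.05 s, during which the arm holds its last target.

TASK

Pick up the yellow snap cap, set it squarely on top of the upright steel stud of the red tape dispenser, and press it down until it clicks; after the force drops, keep pressing so that the cap squeezes the sprung brake washer below it most of the way down or fully. Finish while still pressing the cap down on the washer: do not let go or ease off. Leave the carton sealer, the doorknob sample and the grommet tin where they stand.

Things in the scene. Friction and masses are not known exactly. Their poses are not given: they have to be found in the camera images.
- cap: Yellow plastic snap cap: a round cup, mouth down, 44 mm across, 36 mm high, about 30 g, ribbed, with a white dot on its closed top. Starts upright on the counter. Origin: centre of its mouth (underside); z points up to the closed top. Inside: a bore 31 mm deep, 33 mm wide, narrowed to 26 mm by a 4 mm high lip at the mouth. Its yaw does not matter.
- dispenser: Red bench tape dispenser, screwed to the counter, any yaw: base 150 (x) x 110 (y) x 14 mm, a raised cutting edge at its -x end (35 mm high), a brown tape roll (96 mm across, top at 38 mm) lying flat on it. Above the roll, on one axis: a red core 35 mm across up to 52 mm, the brake washer and a steel stud. Origin: on the counter, on the axis of roll and stud; z up.
- stud_top (a point): Centre of the top of the steel stud, 83 mm above the counter. The stud is 24 mm across, its top 7 mm coned down to 13 mm. Three spring balls, centred 15 mm below this point, stand out of its sides to 15.3 mm from the axis.
- seat (a point): Point on the stud's axis, 58 mm above the counter: the cap's mouth is here once it has clicked on. Pressed straight down, the lip meets the balls with the mouth 14 mm above this point; forcing it past takes about 8 to 15 N, then the force drops and the balls pull the cap on (the click) over some 8 mm. Pressing on squeezes the washer.
- brake (a joint): The sprung brake washer, a dark steel ring 41 mm across round the foot of the stud, its top at 58 mm above the counter when free. Value: how far it is pressed down, 0 (free) to 0.004 m (at its stop); it takes about 1.5 N to start and about 11.5 N to reach the stop, and springs back when let go.
- sealer: Bystander: a white plastic carton sealer, 160 x 64 x 62 mm. Origin: centre of its underside, z up. To be left alone.
- doorknob: Bystander: a brass doorknob on a 64 mm square wooden sample block, 63 mm high in all. Origin: centre of its underside, z up. To be left alone.
- tin: Bystander: a round blue tin, 71 mm across and 40 mm high, with three black rubber grommets on its lid (45 mm to their tops). Origin: centre of its underside, z up. To be left alone.
There are look-alikes about, which are no part of the job. Of the things like the cap, leave any that is brown; of the rest the smaller one is meant. There is more than one size of the dispenser; the one meant has the size given above.

How it is judged:
On the way, in this order (a step that is already met when the one before it is completed fails the run):
1. the cap stands squarely on the stud, not yet pressed past the click (horizontal distance between cap and stud_top below 0.003 m and angle between cap's own z axis and vertical below 0.12 rad and z of cap in the frame of dispenser between 0.068 and 0.082 m), for 0.04 s.
2. the cap has clicked past the spring balls, centred and level (horizontal distance between cap and stud_top below 0.003 m and angle between cap's own z axis and vertical below 0.12 rad and z of cap in the frame of dispenser below 0.0605 m), for 0.1 s.
At the end, for the whole second after the job is handed in: The cap is on the stud, centred within 3 mm and level within 7 degrees, clicked past the balls, and the robot, still touching it with over 1 N, presses it down so that the brake washer is held at least 2.5 mm down of its 4 mm (about 8 N), at rest (horizontal distance between cap and stud_top below 0.003 m and angle between cap's own z axis and vertical below 0.12 rad and z of cap in the frame of dispenser below 0.058 m and value of joint brake above 0.0025 m and linear speed of cap below 0.01 m/s and contact force between any of the fingers, the arm and cap above 1 N); the arm keeps its last pose, push and grip.
It fails at once if the white carton sealer is shifted more than 20 mm or tipped (distance of sealer from where it was at the start of the episode above 0.02 m or angle between sealer's own z axis and vertical above 0.3 rad).
It fails at once if the brass doorknob sample is shifted more than 20 mm or tipped (distance of doorknob from where it was at the start of the episode above 0.02 m or angle between doorknob's own z axis and vertical above 0.3 rad).
It fails at once if the blue grommet tin is shifted more than 20 mm or tipped (distance of tin from where it was at the start of the episode above 0.02 m or angle between tin's own z axis and vertical above 0.3 rad).
It also fails if it takes over 58 s, if anything falls off the work surface, if the arm or the gripper's body presses on something with over 40 N, if the wrist force passes 120 N, or if a joint passes its speed limit or range.

## Working session

There is one attempt and no reset: what is moved stays moved. The work goes in short steps, Python scripts to look and compute and a tool call to move; the robot and the scene stay as the last step left them, time stands still between calls to the robot, and variables do not carry over. Pictures are saved under pics/ and viewed, and the job is handed in when it is done.

Besides the shell and the picture viewer there is one more tool, called after "Call:" in YAML: its name, and indented under it one key for each argument. play_rows: Moves the arm, as the interface text tells. Its arguments: {"type":"object","properties":{"slide":{"type":"array","items":{"type":"array","items":{"type":"number"}}},"yaw":{"type":"array","items":{"type":"number"}},"grip":{"type":"array","items":{"type":"number"}}},"required":["slide","yaw","grip"]}

```bash
ls; mkdir -p pics
cat > h.py <<'E'
import numpy as np, cv2
from plant import readout, cams, workorder, manip
def save(n,im): cv2.imwrite('pics/'+n+'.png', im[:,:,::-1])
E
python3 - <<'E'
from h import *
import pickle
print({k:np.round(v,4) for k,v in readout.state().items()})
print([ (a,getattr(manip,a)) for a in dir(manip) if a[0]!='_'])
for n in ['scene','top','wrist']:
    d=cams.grab_frame(n); save(n+'0',d['image']); pickle.dump(d,open(n+'0.pkl','wb'))
    print(n,{k:np.round(v,4).tolist() for k,v in d.items() if k!='image'})
E
```

```text
pics
{'time': np.float64(0.0), 'joint_pos': array([-1.416 ,  0.0534,  1.6143, -0.    ,  1.476 , -0.119 ]), 'joint_vel': array([ 0.0019,  0.0006, -0.0015,  0.0006,  0.0014,  0.0006]), 'joint_efforts': array([ 6.00000e-04, -3.93682e+01, -3.70176e+01, -1.00000e-04,
        7.20000e-03,  0.00000e+00]), 'tool_pos': array([ 0.1689, -0.601 ,  0.2058]), 'tool_rot': array([ 0.0965, -0.0965,  0.7012, -0.6998]), 'contact_force': array([ 0.3072,  0.7161, -0.7794]), 'ft_torque': array([-0.0417,  0.011 , -0.0147]), 'gripper_width': np.float64(0.999)}
[('IKError', <class 'plant.IKError'>), ('finger_overhang', 0.011)]
scene {'mtx': [[606.8011, 0.0, 318.0248], [0.0, 606.8011, 234.6969], [0.0, 0.0, 1.0]], 'R': [[-0.5795, 0.8148, 0.0186], [0.4457, 0.3359, -0.8297], [-0.6823, -0.4725, -0.5578]], 't': [0.3884, -0.1524, 1.8]}
top {'mtx': [[540.2184, 0.0, 315.3821], [0.0, 540.2184, 236.8487], [0.0, 0.0, 1.0]], 'R': [[0.0145, -0.9998, -0.0165], [-0.9924, -0.0124, -0.1227], [0.1224, 0.0181, -0.9923]], 't': [-0.1036, 0.5438, 1.0445]}
wrist {'mtx': [[413.9373, 0.0, 314.5386], [0.0, 413.9373, 236.6244], [0.0, 0.0, 1.0]], 'mount': [[0.0012, 0.9634, 0.2682, -0.0674], [0.0015, -0.2682, 0.9634, -0.1667], [1.0, -0.0007, -0.0018, -0.0001], [0.0, 0.0, 0.0, 1.0]]}
```

View pics/scene0.png

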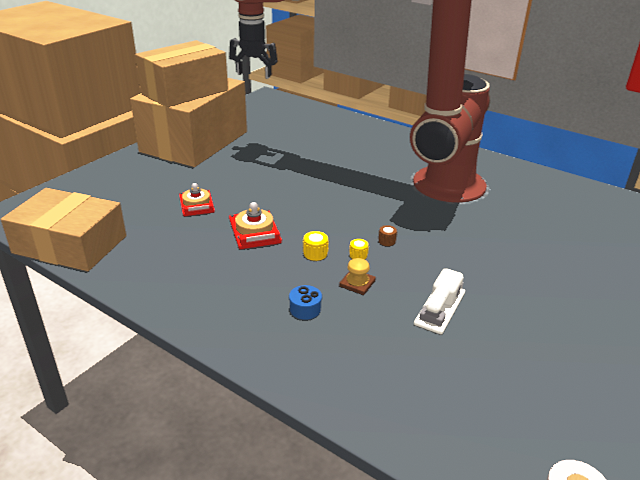

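View pics/top0.png

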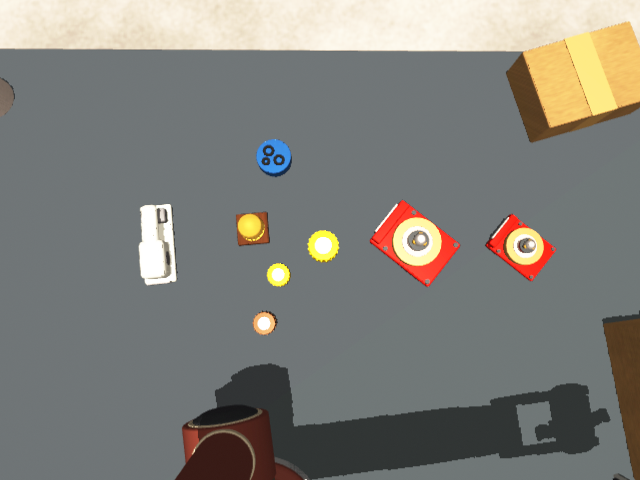

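View pics/wrist0.png

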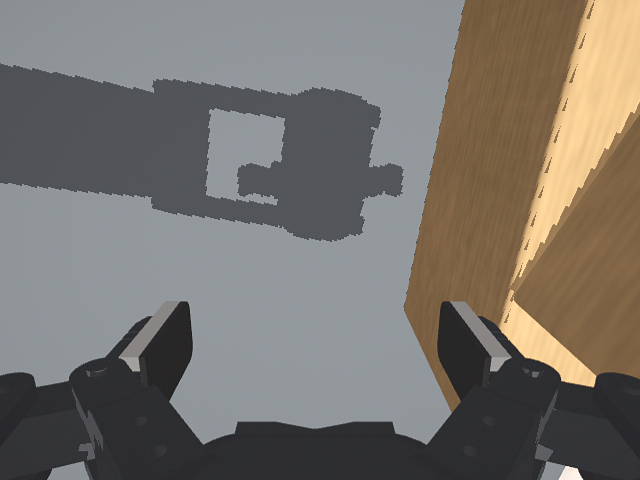

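```bash
cat >> h.py <<'E'
def ray(d,uv,z):
    K=np.array(d['mtx']);R=np.array(d['R']);t=np.array(d['t'])
    r=R.T@np.linalg.inv(K)@np.array([uv[0],uv[1],1.]);c=-R.T@t
    return c+r*(z-c[2])/r[2]
def proj(d,X):
    p=np.array(d['mtx'])@(np.array(d['R'])@np.array(X)+np.array(d['t']));return p[:2]/p[2]
E
python3 - <<'E'
from h import *
import pickle
d=pickle.load(open('top0.pkl','rb'));s=pickle.load(open('scene0.pkl','rb'))
a=cv2.resize(d['image'][200:350,230:380],(450,450),interpolation=cv2.INTER_CUBIC)
b=cv2.resize(s['image'][170:270,180:400],(440,200)*1 and (770,350),interpolation=cv2.INTER_CUBIC)
b2=cv2.resize(d['image'][190:300,360:470],(350,350),interpolation=cv2.INTER_CUBIC)
o=np.zeros((600,800,3),np.uint8);o[:200,:]=0
cv=np.zeros((600,800,3),np.uint8)
cv[:450,:450]=a;cv[:350,450:800]=b2
save('crop',cv);save('crop2',b)
im=d['image'].astype(int);hsv=cv2.cvtColor(d['image'],cv2.COLOR_RGB2HSV)
def blob(m,name,z):
    n,l,st,c=cv2.connectedComponentsWithStats(m.astype(np.uint8))
    for i in range(1,n):
        if st[i,4]>60: print(name,st[i],c[i].round(1),ray(d,c[i],z)[:2].round(4))
blob((hsv[...,0]>24)&(hsv[...,0]<35)&(hsv[...,1]>150)&(hsv[...,2]>150),'yel',.036)
blob(((hsv[...,0]<4)|(hsv[...,0]>175))&(hsv[...,1]>200)&(hsv[...,2]>150),'red',.014)
blob((im.min(2)>235),'white',.036)
for n,uv,z in [('bigstud',(420,240),.083),('smallstud',(528,245),.06),('knob',(251,226),.06),('tin',(274,157),.045),('brown',(264,323),.036)]: print(n,ray(d,uv,z)[:2].round(4))
E
```

```text
yel [239 217  21  19 306] [248.8 226.1] [0.5647 0.0369]
yel [308 230  31  32 494] [322.9 245.6] [ 0.5274 -0.1115]
yel [267 263  23  24 255] [278.3 274.3] [ 0.4694 -0.0241]
red [ 370  201   90   85 1514] [414.8 241.3] [ 0.5408 -0.2969]
red [486 215  69  66 988] [519.1 249.1] [ 0.5277 -0.5057]
white [424  22  21  15 121] [432.7  30.3] [ 0.9803 -0.3337]
white [324  34  14  16  79] [329.7  43.6] [ 0.9497 -0.12  ]
white [418  38  21  12 107] [427.3  44.9] [ 0.9482 -0.3222]
white [ 139  204   37   80 1792] [154.6 245.9] [0.5224 0.224 ]
white [402 226  31  31 310] [416.1 241.8] [ 0.5373 -0.2957]
white [514 235  23  22 155] [523.  246.6] [ 0.5304 -0.5056]
white [315 237  17  17 219] [322.9 245. ] [ 0.5286 -0.1114]
white [272 268  12  13 122] [277.7 274.2] [ 0.4695 -0.023 ]
white [258 317  12  13 126] [263.5 322.9] [0.3742 0.0026]
bigstud [ 0.5354 -0.2952]
smallstud [ 0.5311 -0.5066]
knob [0.5615 0.0293]
tin [ 0.7043 -0.0109]
brown [0.374  0.0016]
```

View pics/crop.png

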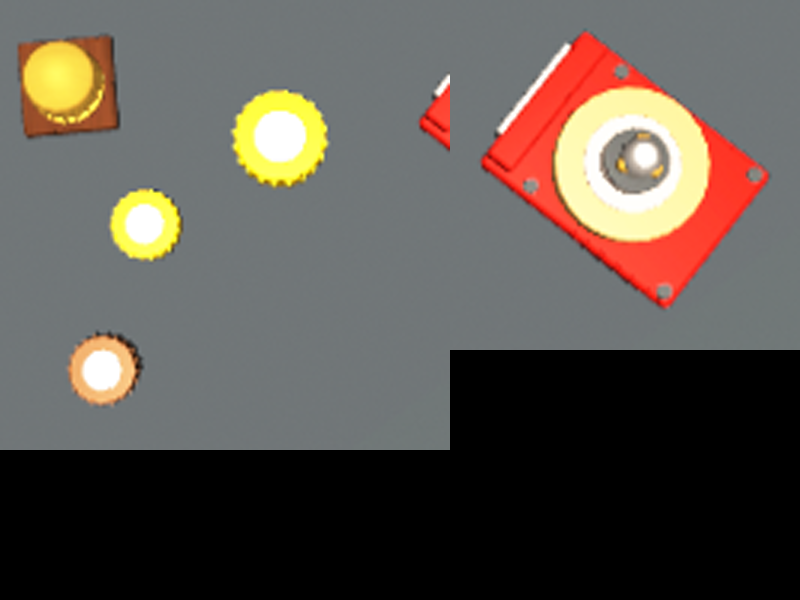

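View pics/crop2.png

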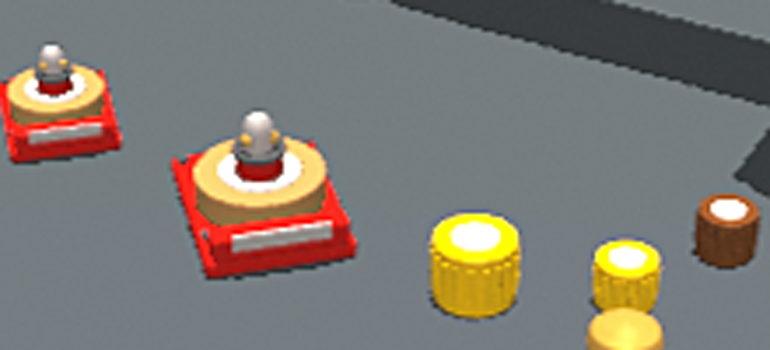

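```bash
cat >> h.py <<'E'
from scipy.spatial.transform import Rotation as Ro
def pose():
    s=readout.state();q=np.array(s['tool_rot']);return np.array(s['tool_pos']),Ro.from_quat(q[[1,2,3,0]]).as_matrix(),s
def togo(X,R=None):
    p,R,s=pose(); return (R.T@(np.array(X)-p))*100
E
python3 - <<'E'
from h import *
p,R,s=pose();print(R.round(3),p,togo([.4694,-.0235,.206]).round(2))
E
```

```text
[[-0.963 -0.     0.27 ]
 [-0.27   0.002 -0.963]
 [-0.    -1.    -0.002]] [ 0.16891242 -0.60120577  0.20613166] [-44.55   0.1  -47.49]
```

Call:
play_rows:
  slide:
    - [-3.4,0,-3.6]
    - [-3.4,0,-3.6]
    - [-3.4,0,-3.6]
    - [-3.4,0,-3.6]
    - [-3.4,0,-3.6]
    - [-3.4,0,-3.6]
    - [-3.4,0,-3.6]
    - [-3.4,0,-3.6]
    - [-3.4,0,-3.6]
    - [-3.4,0,-3.6]
    - [-3.4,0,-3.6]
    - [-3.4,0,-3.6]
  yaw: [0,0,0,0,0,0,0,0,0,0,0,0]
  grip: [-1,-1,-1,-1,-1,-1,-1,-1,-1,-1,-1,-1]

```text
time: 1.35
tool_pos: [0.4454, -0.0734, 0.2071]
tool_rot: [-0.097, 0.096, -0.7, 0.701]
contact_force: [-0.2, -0.6, -0.7]
gripper_width: 1.0
```

Call:
play_rows:
  slide:
    - [-1.2,0,-1.4]
    - [-1.2,0,-1.4]
    - [-1.2,0,-1.4]
    - [0,0,0]
    - [0,0,0]
    - [0,0,0]
    - [0,0,0]
    - [0,0,0]
  yaw: [0,0,0,6,6,6,6,0]
  grip: [-1,-1,-1,-1,-1,-1,-1,-1]

```text
time: 2.15
tool_pos: [0.4681, -0.0252, 0.2068]
tool_rot: [-0.051, 0.051, 0.705, -0.705]
contact_force: [0.1, -0.5, 0.7]
gripper_width: 0.996
```

Run:
```python
from h import *
import pickle
p,R,s=pose();print(R.round(3),p,s['contact_force'],togo([.4694,-.0235,.206]).round(2))
d=cams.grab_frame('wrist');d['p']=p;d['Rt']=R;save('w1',d['image']);pickle.dump(d,open('w1.pkl','wb'))
```

```text
[[-0.99  -0.001 -0.144]
 [ 0.144  0.    -0.99 ]
 [ 0.001 -1.    -0.   ]] [ 0.46805441 -0.0252238   0.20675133] [ 0.05616372 -0.54025603  0.72103164] [-0.11  0.08 -0.19]
```

View pics/w1.png

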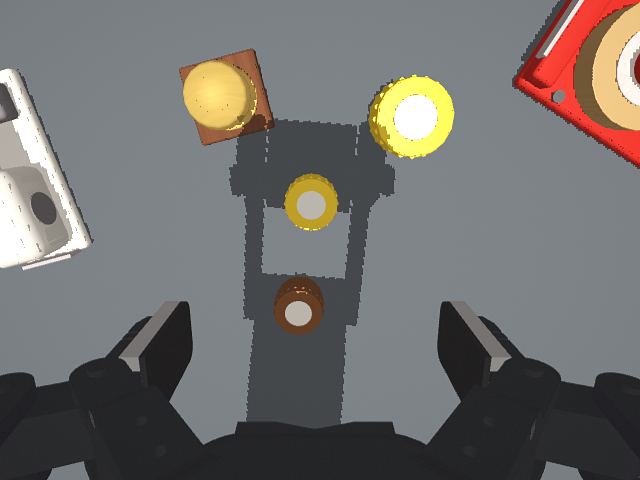

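Wrist view: meant cap (white dot) at (311,205), big yellow at (416,117), brown at (298,313), knob at (220,95); jaws horizontally clear of all of them.

```bash
cat >> h.py <<'E'
def wcam(d):
    M=np.array(d['mount']);W=np.eye(4);W[:3,:3]=d['Rt'];W[:3,3]=d['p'];C=W@M
    return dict(mtx=d['mtx'],R=C[:3,:3].T,t=-C[:3,:3].T@C[:3,3])
def dot(im,c,r=20,lo=150):
    x,y=int(c[0]),int(c[1]);a=im[y-r:y+r,x-r:x+r].astype(int)
    m=((a.min(2)>lo)&(a.max(2)-a.min(2)<40)).astype(np.uint8)
    n,l,st,cc=cv2.connectedComponentsWithStats(m);i=1+np.argmax(st[1:,4]);return cc[i]+[x-r,y-r],st[i]
E
python3 - <<'E'
from h import *
import pickle
d=pickle.load(open('w1.pkl','rb'));w=wcam(d)
c,st=dot(d['image'],(311,205));print(c,st,ray(w,c,.036))
X=ray(w,c,.036);print(((d['Rt'].T)@(X-d['p'])*100).round(2))
E
```

```text
[310.6937799  204.74322169] [  6   6  29  28 627] [ 0.46918794 -0.02174532  0.036     ]
[-0.07 17.08 -0.36]
```

Call:
play_rows:
  slide:
    - [-0.1,4,-0.3]
    - [0,4,0]
    - [0,4,0]
    - [0,3,0]
    - [0,0,0]
    - [0,0,0]
  yaw: [0,0,0,0,0,0]
  grip: [-1,-1,-1,-1,-1,-1]

```text
time: 2.8
tool_pos: [0.4697, -0.0225, 0.0574]
tool_rot: [-0.051, 0.051, 0.705, -0.705]
contact_force: [0.5, -1.1, 0.2]
gripper_width: 1.001
```

Run:
```python
from h import *
import pickle
p,R,s=pose();print(p)
d=cams.grab_frame('wrist');d['p']=p;d['Rt']=R;save('w2',d['image']);pickle.dump(d,open('w2.pkl','wb'))
w=wcam(d);g=proj(w,[.469,-.0225,.036]);print(g)
c,st=dot(d['image'],g,40);print(c,st,ray(w,c,.036),(R.T@(ray(w,c,.036)-p)*100).round(2))
```

```text
[ 0.46966755 -0.02252214  0.05739091]
[315.13962117 267.86341943]Traceback (most recent call last):
  File "<stdin>", line 6, in <module>
  File "h.py", line 21, in dot
    n,l,st,cc=cv2.connectedComponentsWithStats(m);i=1+np.argmax(st[1:,4]);return cc[i]+[x-r,y-r],st[i]
                                                      ~~~~~~~~~^^^^^^^^^^
    return _wrapfunc(a, 'argmax', axis=axis, out=out, **kwds)
    return bound(*args, **kwds)
ValueError: attempt to get argmax of an empty sequence
```

View pics/w2.png

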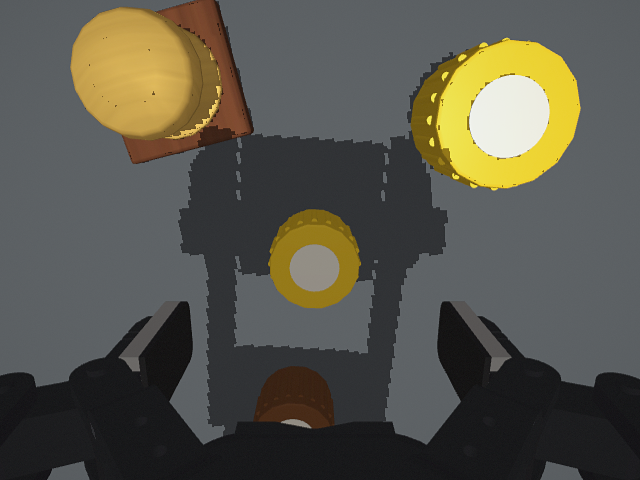

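Call:
play_rows:
  slide:
    - [0,2,0]
    - [0,1.5,0]
    - [0,0.8,0]
    - [0,0,0]
    - [0,0,0]
    - [0,0,0]
    - [0,0,0]
    - [0,0,0]
    - [0,0,0]
    - [0,0,0]
    - [0,0,0]
    - [0,0,0]
  yaw: [0,0,0,0,0,0,0,0,0,0,0,0]
  grip: [-1,-1,-1,-1,0.3,1,1,1,1,1,1,1]

```text
time: 4.05
tool_pos: [0.4697, -0.0224, 0.014]
tool_rot: [-0.051, 0.051, 0.705, -0.705]
contact_force: [-0.1, 0.2, 0.0]
gripper_width: -0.002
```

Run:
```python
from h import *
import pickle
p,R,s=pose();print(p,s['contact_force'],s['gripper_width'])
d=cams.grab_frame('wrist');d['p']=p;d['Rt']=R;save('w3',d['image']);pickle.dump(d,open('w3.pkl','wb'))
```

```text
[ 0.46965619 -0.02244811  0.01404951] [-0.10364714  0.17208513  0.01749052] -0.002328743840383432
```

View pics/w3.png

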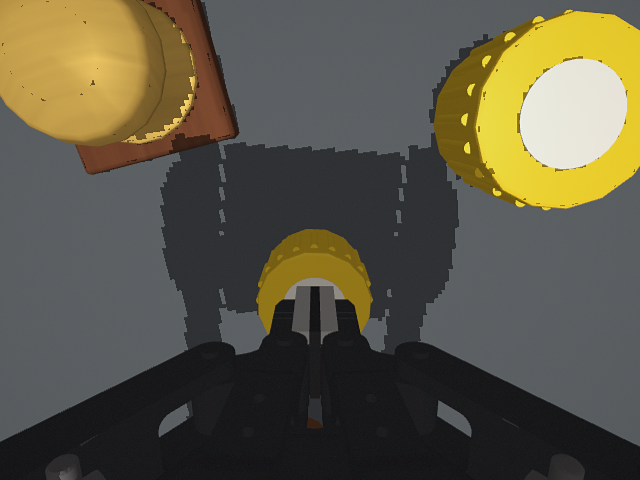

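The fingers shut fully (width 0) and seem to be above the cap: tip at row 287 works out about 30 mm behind the TCP. I'll check with the scene camera.

Run:
```python
from h import *
import pickle
d=cams.grab_frame('scene');pickle.dump(d,open('s3.pkl','wb'))
im=d['image'].copy()
for z,c in [(.003,(255,0,0)),(.014,(0,255,0)),(.044,(255,0,255))]:
    u=proj(d,[.4697,-.0224,z]);print(z,u)
    
y,x=130,280
cr=cv2.resize(im[y:y+180,x:x+200],None,fx=3.3,fy=3.3,interpolation=cv2.INTER_CUBIC)
for z,c in [(.003,(255,0,0)),(.014,(0,255,0)),(.044,(255,0,255))]:
    u=(proj(d,[.4697,-.0224,z])-[x,y])*3.3;cv2.circle(cr,tuple(int(v) for v in u),3,c,-1)
save('s3',cr)
```

```text
0.003 [357.98412229 253.83752813]
0.014 [358.23314712 250.18037588]
0.044 [358.92290475 240.0506687 ]
```

View pics/s3.png

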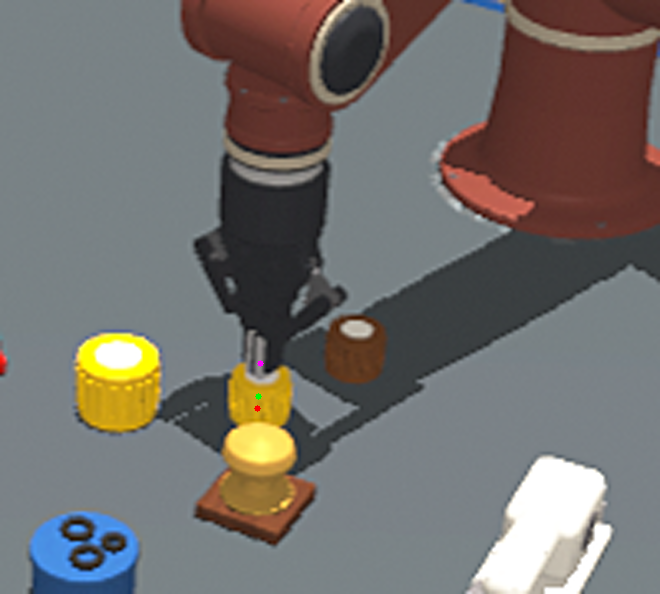

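The stated tip offset disagrees with both views: the shut tips stand about 40 mm higher than the reported TCP implies, just over the cap. I'll gauge it by touching the cap top (36 mm) gently with the shut fingers.

Call:
play_rows:
  slide:
    - [0,0.1,0]
    - [0,0.1,0]
    - [0,0.1,0]
    - [0,0,0]
  yaw: [0,0,0,0]
  grip: [1,1,1,1]

```text
time: 4.55
tool_pos: [0.4698, -0.0225, 0.0118]
tool_rot: [-0.051, 0.051, 0.705, -0.705]
contact_force: [-3.6, 0.5, 6.1]
gripper_width: -0.002
```

Call:
play_rows:
  slide:
    - [0,-1.5,0]
    - [0,0,0]
    - [0,0,0]
    - [0,0,0]
    - [0,0,0]
    - [0,0,0]
    - [0,0,0]
    - [0,0,0]
  yaw: [0,0,0,0,0,0,0,0]
  grip: [-0.5,-1,-1,-1,-1,-1,-1,-1]

```text
time: 5.35
tool_pos: [0.4696, -0.0225, 0.026]
tool_rot: [-0.051, 0.051, 0.705, -0.705]
contact_force: [-0.4, 0.1, -0.2]
gripper_width: 0.998
```

Run:
```python
from h import *
import pickle
p,R,s=pose();print(p,s['contact_force'],s['gripper_width'])
d=cams.grab_frame('wrist');d['p']=p;d['Rt']=R;save('w4',d['image']);pickle.dump(d,open('w4.pkl','wb'))
w=wcam(d);c,st=dot(d['image'],(315,295),45,120);print(c,st,ray(w,c,.036),(R.T@(ray(w,c,.036)-p)*100).round(2))
```

```text
[ 0.46963036 -0.02246338  0.0259537 ] [-0.44466545  0.08075666 -0.19624349] 0.9980410732460374
[313.94691711 293.33401388] [  15   17   58   54 2449] [ 0.46939772 -0.02201121  0.036     ] [ 0.03 -1.   -0.04]
```

View pics/w4.png

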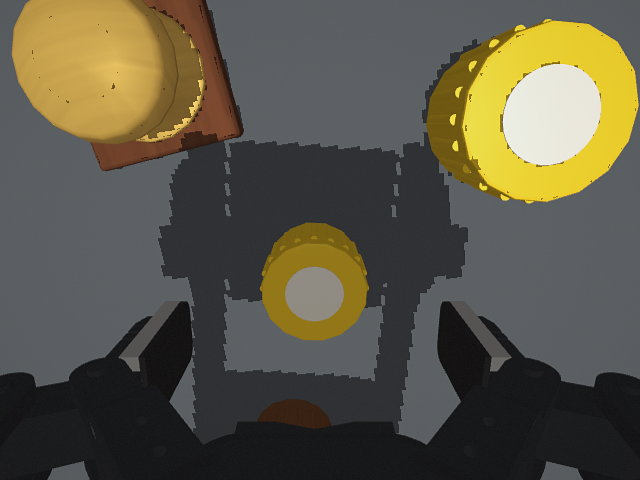

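Call:
play_rows:
  slide:
    - [0,2,0]
    - [0,1.5,0]
    - [0,0.6,0]
    - [0,0.4,0]
    - [0,0,0]
  yaw: [0,0,0,0,0]
  grip: [-1,-1,-1,-1,-1]

```text
time: 5.9
tool_pos: [0.4696, -0.0225, -0.019]
tool_rot: [-0.051, 0.051, 0.705, -0.705]
contact_force: [-0.1, 0.7, -0.1]
gripper_width: 0.999
```

Call:
play_rows:
  slide:
    - [0,0,0]
    - [0,0,0]
    - [0,0,0]
    - [0,0,0]
    - [0,0,0]
    - [0,0,0]
    - [0,0,0]
    - [0,0,0]
  yaw: [0,0,0,0,0,0,0,0]
  grip: [-0.3,0,0.5,1,1,1,1,1]

```text
time: 6.7
tool_pos: [0.4707, -0.0227, -0.0179]
tool_rot: [0.051, -0.052, -0.705, 0.705]
contact_force: [0.1, 0.3, 6.4]
gripper_width: 0.505
```

Run:
```python
from h import *
import pickle
p,R,s=pose();print(p,s['contact_force'],s['gripper_width'])
d=cams.grab_frame('wrist');d['p']=p;d['Rt']=R;save('w5',d['image']);pickle.dump(d,open('w5.pkl','wb'))
```

```text
[ 0.47073831 -0.0226814  -0.0178778 ] [0.06217268 0.32898713 6.40306409] 0.504799862426907
```

View pics/w5.png

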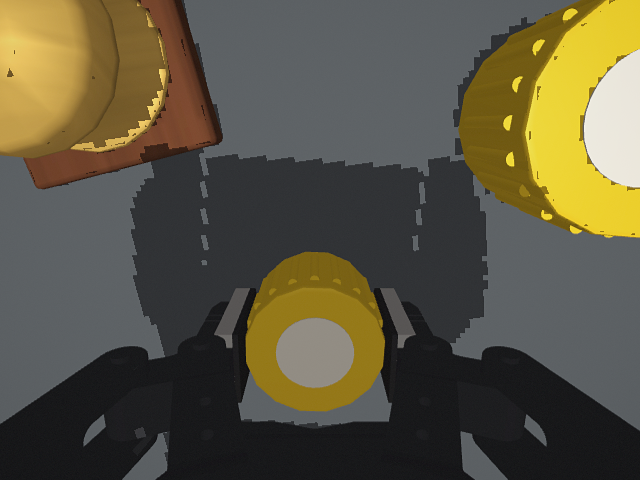

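Call:
play_rows:
  slide:
    - [0,-1,0]
    - [0,-3,0]
    - [0,-4,0]
    - [0,-4,0]
    - [0,0,0]
    - [0,0,0]
  yaw: [0,0,0,0,0,0]
  grip: [1,1,1,1,1,1]

```text
time: 7.35
tool_pos: [0.4702, -0.0226, 0.1022]
tool_rot: [0.05, -0.052, -0.705, 0.705]
contact_force: [0.2, -0.7, -1.7]
gripper_width: 0.505
```

Run:
```python
from h import *
import pickle
d0=pickle.load(open('w5.pkl','rb'));w=wcam(d0)
c,st=dot(d0['image'],(315,352),50,120);print('before',c,st,(d0['Rt'].T@(ray(w,c,.036)-d0['p'])*100).round(2))
p,R,s=pose();print(p,s['contact_force'],s['gripper_width'])
d=cams.grab_frame('wrist');d['p']=p;d['Rt']=R;save('w6',d['image']);pickle.dump(d,open('w6.pkl','wb'))
c,st=dot(d['image'],(315,352),50,120);print('after',c,st)
# target pre-point: cap 9 cm toward tool +x from the stud
print('togo stud',togo([.5354,-.2952,p[2]]).round(2))
```

```text
before [314.57675856 352.21173954] [  11   16   78   69 4208] [ 0.08 -5.39 -0.01]
[ 0.470204   -0.02256718  0.10224939] [ 0.16725577 -0.69119659 -1.71574329] 0.5053877448722607
after [314.51235585 352.14050365] [  11   16   78   70 4249]
togo stud [-10.51  -0.19  26.04]
```

View pics/w6.png

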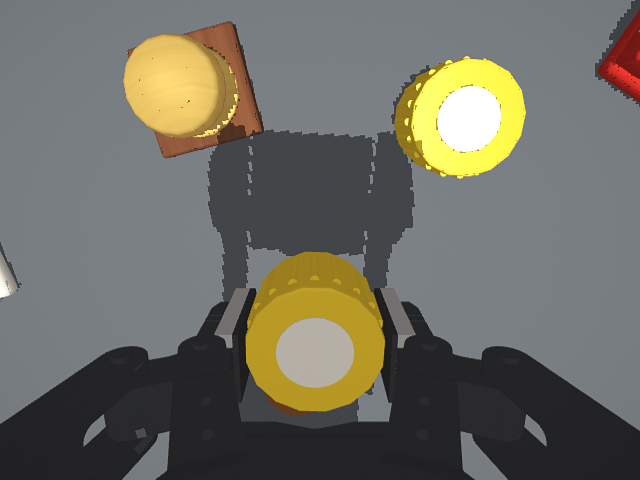

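Call:
play_rows:
  slide:
    - [-0.3,0,4.4]
    - [-0.3,0,4.4]
    - [-0.3,0,4.4]
    - [-0.3,0,4.4]
    - [-0.3,0,4.4]
    - [0,0,4]
    - [0,0,0]
    - [0,0,0]
  yaw: [0,0,0,0,0,0,0,0]
  grip: [1,1,1,1,1,1,1,1]

```text
time: 8.2
tool_pos: [0.4455, -0.2813, 0.0987]
tool_rot: [-0.053, 0.051, 0.706, -0.704]
contact_force: [-0.1, 0.1, -0.4]
gripper_width: 0.5
```

Run:
```python
from h import *
import pickle
p,R,s=pose();print(p,R.round(3),s['contact_force'],s['gripper_width'])
d=cams.grab_frame('wrist');d['p']=p;d['Rt']=R;save('w7',d['image']);pickle.dump(d,open('w7.pkl','wb'))
w=wcam(d);u=proj(w,[.5354,-.2952,.083]);print(u)
x,y=int(u[0]),int(u[1]);save('w7c',cv2.resize(d['image'][max(y-75,0):y+75,x-75:x+75],(600,600),interpolation=cv2.INTER_CUBIC));print(x-75,max(y-75,0))
```

```text
[ 0.4454953  -0.28130135  0.09870672] [[-0.989 -0.003 -0.146]
 [ 0.146  0.003 -0.989]
 [ 0.004 -1.    -0.003]] [-0.14587684  0.13764887 -0.35287916] 0.4999561819475496
[316.31954435  61.14130455]
241 0
```

View pics/w7.png

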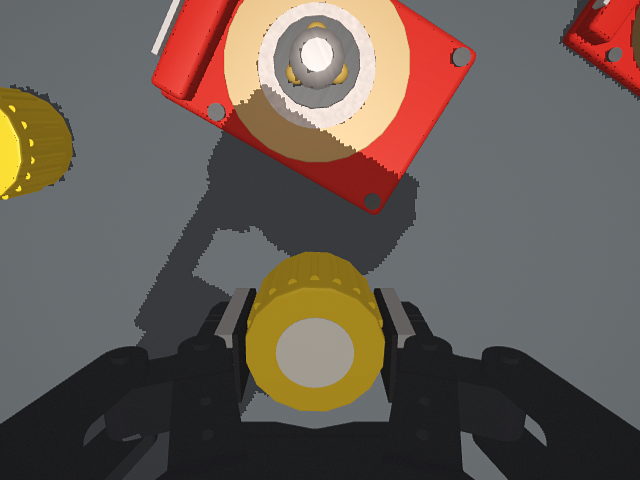

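View pics/w7c.png

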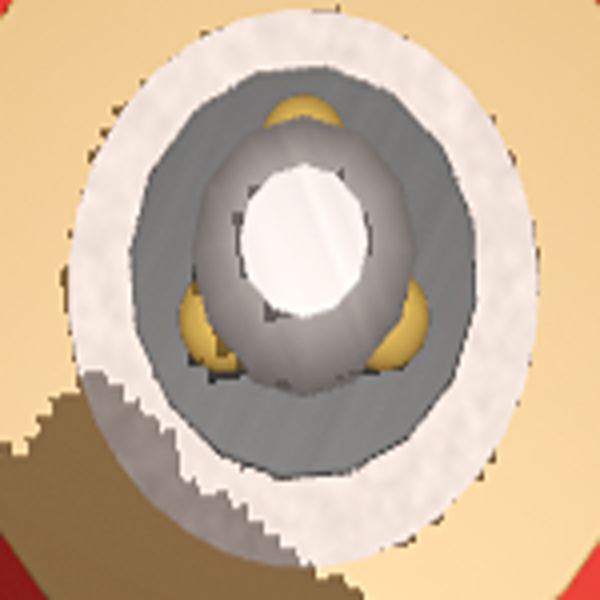

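```bash
cat >> h.py <<'E'
def stud(d,guess,zt=.083):
    im=d['image'];x,y=int(guess[0]),int(guess[1])
    m=np.zeros(im.shape[:2],np.uint8);mm=(im.min(2)>235);
    n,l,st,cc=cv2.connectedComponentsWithStats(mm.astype(np.uint8),connectivity=4);i=l[y,x];cn,_=cv2.findContours((l==i).astype(np.uint8),cv2.RETR_EXTERNAL,cv2.CHAIN_APPROX_NONE)
    e=cv2.fitEllipse(max(cn,key=len));return np.array(e[0]),e[1],st[i]
E
python3 - <<'E'
from h import *
import pickle
d=pickle.load(open('w7.pkl','rb'));w=wcam(d)
c,ax,st=stud(d,(317,55));print(c,ax,st)
X=ray(w,c,.083);print(X,(d['Rt'].T@(X-d['p'])*100).round(2))
# washer: grey ring outer edge
hs=cv2.cvtColor(d['image'],cv2.COLOR_RGB2HSV);g=d['image'].astype(int)
m=((g.max(2)-g.min(2)<12)&(g.max(2)>80)&(g.max(2)<150)).astype(np.uint8);m[140:]=0
n,l,s2,cc=cv2.connectedComponentsWithStats(m)
for i in range(1,n):
    if s2[i,4]>800 and 230<cc[i][0]<400: 
        cn,_=cv2.findContours((l==i).astype(np.uint8),cv2.RETR_EXTERNAL,cv2.CHAIN_APPROX_NONE);h=cv2.convexHull(max(cn,key=len));e=cv2.fitEllipse(h);print(s2[i],e,ray(w,e[0],.058),(d['Rt'].T@(ray(w,e[0],.058)-d['p'])*100).round(2))
print(readout.state()['tool_pos'])
t=cams.grab_frame('top')
tc,ax,st=stud(t,(420,239));print('top',tc,ax,st,ray(t,tc,.083))
E
```

```text
[316.0015564   55.06542206] (28.665271759033203, 30.589506149291992) [302  38  30  34 702]
[ 0.53768743 -0.29540791  0.083     ] [-9.33  1.53  0.05]
[ 274   15   86   94 3797] ((316.53515625, 61.496253967285156), (86.14730072021484, 92.8938980102539), 1.4328991174697876) [ 0.53834263 -0.29573402  0.058     ] [-9.41  4.03  0.08]
[ 0.44582351 -0.28062883  0.09897662]
top [318.49243164 241.2089386 ] (549.979248046875, 776.756103515625) [     0      0    640    480 303406] [ 0.5306496  -0.10312698  0.083     ]
```

Call:
play_rows:
  slide:
    - [-2.5,0,0.1]
    - [-2.5,0,0]
    - [0,0,0]
    - [0,0,0]
    - [0,0,0]
  yaw: [0,0,0,0,0]
  grip: [1,1,1,1,1]

```text
time: 8.8
tool_pos: [0.4957, -0.2889, 0.1005]
tool_rot: [-0.051, 0.05, 0.706, -0.705]
contact_force: [-0.3, 0.5, -1.1]
gripper_width: 0.503
```

Run:
```python
from h import *
import pickle
p,R,s=pose();print(p,R.round(4),s['contact_force'],s['gripper_width'])
d=cams.grab_frame('wrist');d['p']=p;d['Rt']=R;save('w8',d['image']);pickle.dump(d,open('w8.pkl','wb'))
w=wcam(d);u=proj(w,[.5377,-.2954,.083]);print(u)
c,ax,st=stud(d,u);print(c,ax,st)
X=ray(w,c,.083);print(X,(d['Rt'].T@(X-d['p'])*100).round(2))
c,st=dot(d['image'],(315,352),50,120);print('capdot',c,st)
```

```text
[ 0.49565162 -0.28892896  0.1005409 ] [[-9.897e-01 -1.200e-03 -1.435e-01]
 [ 1.435e-01  8.000e-04 -9.897e-01]
 [ 1.300e-03 -1.000e+00 -6.000e-04]] [-0.28705206  0.54532548 -1.05676783] 0.5032897820593647
[315.7565973  179.21919236]
[319.88708496 239.41494751] (558.5892944335938, 766.3267822265625) [     0      0    640    480 304281]
[ 0.50986387 -0.29328584  0.083     ] [-1.47  1.75  0.23]
capdot [314.51247646 352.1252354 ] [  11   16   78   69 4248]
```

View pics/w8.png

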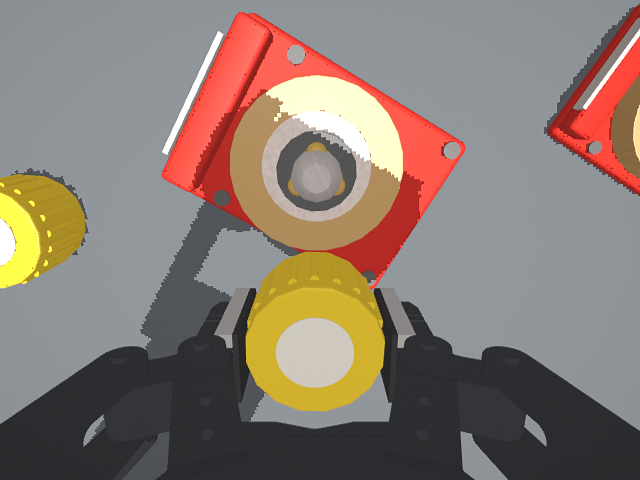

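Run:
```python
from h import *
import pickle
d=pickle.load(open('w8.pkl','rb'));im=d['image']
cr=cv2.resize(im[130:215,270:365],None,fx=7,fy=7,interpolation=cv2.INTER_NEAREST)
w=wcam(d);P,R=d['p'],d['Rt']
# overlay predicted circles from current estimate
def circ(cx,r,z,col):
    a=np.linspace(0,2*np.pi,80);pts=np.array([proj(w,[cx[0]+r*np.cos(t),cx[1]+r*np.sin(t),z]) for t in a])
    cv2.polylines(cr,[((pts-[270,130]+.5)*7).astype(np.int32)],True,col,1)
c=[.5378,-.2956]
circ(c,.0065,.083,(255,0,0));circ(c,.012,.076,(0,255,0));circ(c,.0205,.058,(0,0,255))
save('w8c',cr)
```

```text
(no output)
```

View pics/w8c.png

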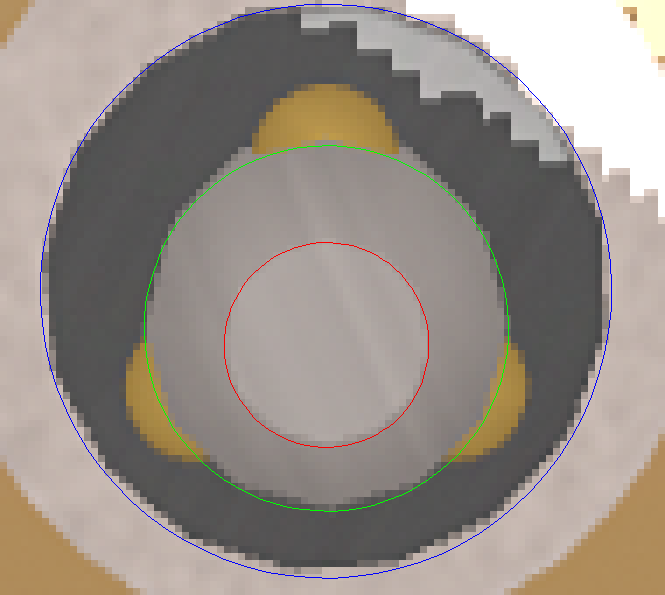

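Call:
play_rows:
  slide:
    - [-2.2,0,0.06]
    - [-2.17,0,0]
    - [0,0,0]
    - [0,0,0]
    - [0,1.5,0]
    - [0,0,0]
    - [0,0,0]
    - [0,0,0]
  yaw: [0,0,0,0,0,0,0,0]
  grip: [1,1,1,1,1,1,1,1]

```text
time: 9.65
tool_pos: [0.5391, -0.297, 0.086]
tool_rot: [-0.051, 0.051, 0.705, -0.705]
contact_force: [-0.5, -0.6, -0.7]
gripper_width: 0.502
```

Run:
```python
from h import *
import pickle
p,R,s=pose();print(p,R.round(4),s['contact_force'],s['gripper_width'])
print('cap',p+R@[.0008,-.018,-.0001])
d=cams.grab_frame('wrist');w=dict(d,p=p,Rt=R);save('w9',d['image'])
ww=wcam(w)
d=cams.grab_frame('scene');u=proj(d,[.538,-.2956,.09]);x,y=int(u[0]),int(u[1]);cr=cv2.resize(d['image'][y-45:y+45,x-60:x+60],None,fx=6,fy=6,interpolation=cv2.INTER_CUBIC)
for z in(.058,.083,.103): cv2.circle(cr,tuple(int(v) for v in (proj(d,[.538,-.2956,z])-[x-60,y-45])*6),3,(0,0,255),-1)
save('s9',cr)
```

```text
[ 0.53906349 -0.29699346  0.08595571] [[-9.895e-01 -3.000e-04 -1.448e-01]
 [ 1.448e-01  2.000e-04 -9.895e-01]
 [ 3.000e-04 -1.000e+00 -2.000e-04]] [-0.5232705  -0.6129809  -0.68788092] 0.5015805128367639
cap [ 0.53829123 -0.2967825   0.10395596]
```

View pics/s9.png

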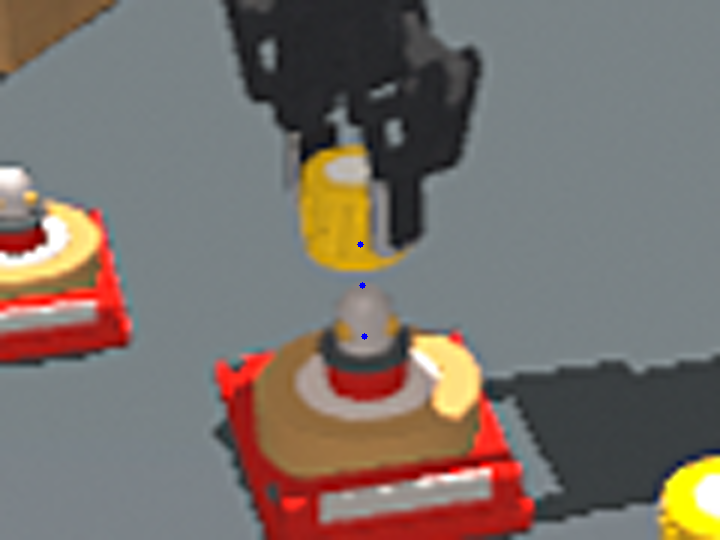

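View pics/w9.png

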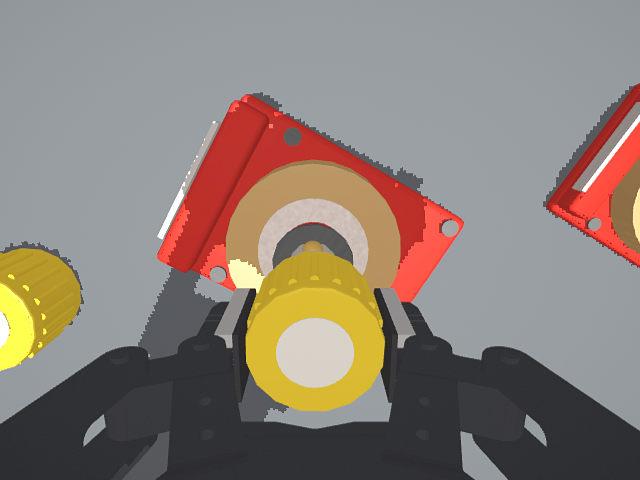

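Run:
```python
from h import *
import time
im=cv2.imread('pics/w9.png')[:,:,::-1].copy()
p,R,s=pose();print(p)
d=cams.grab_frame('wrist');w=wcam(dict(d,p=p,Rt=R));im=d['image']
cr=cv2.resize(im[150:290,220:410],None,fx=4.2,fy=4.2,interpolation=cv2.INTER_NEAREST)
# predicted, in tool frame with cap at (0.0008,,-0.0001): draw stud axis assumed at cap centre
for r,z,col in [(.048,.038,(0,0,255)),(.0205,.058,(0,255,0)),(.0175,.052,(255,0,255))]:
    y=p[2]-z
    pts=[]
    for a in np.linspace(0,2*np.pi,120):
        X=p+R@[.0008+r*np.cos(a),y,-.0001+r*np.sin(a)];pts.append(proj(w,X))
    cv2.polylines(cr,[((np.array(pts)-[220,150]+.5)*4.2).astype(np.int32)],True,col,1)
save('w10',cr)
```

```text
[ 0.53949075 -0.29722162  0.08644616]
```

View pics/w10.png

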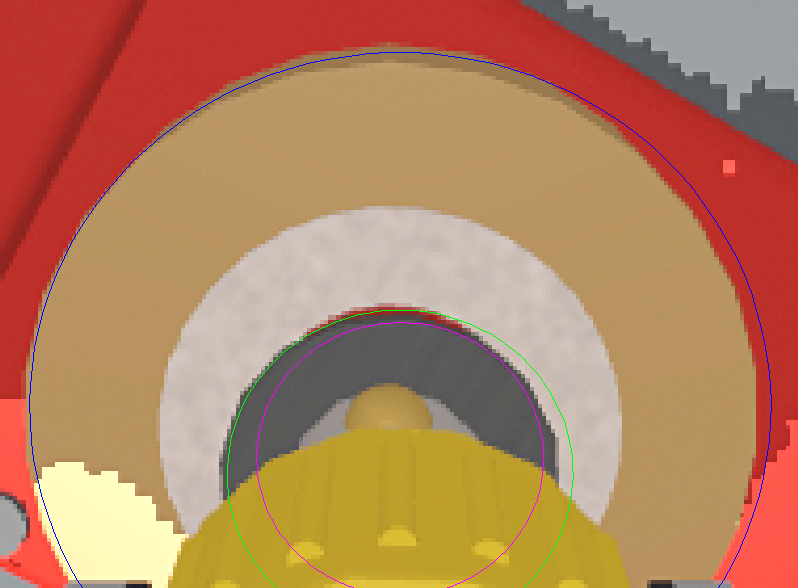

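Overlay shows washer centre column 389 vs. predicted 400 in the crop, so the stud lies about 1.2 mm toward tool −z. Correct that and recheck.

Call:
play_rows:
  slide:
    - [0,0,-0.12]
    - [0,0.5,0]
    - [0,0,0]
    - [0,0,0]
    - [0,0,0]
  yaw: [0,0,0,0,0]
  grip: [1,1,1,1,1]

```text
time: 10.3
tool_pos: [0.5396, -0.2959, 0.081]
tool_rot: [-0.051, 0.051, 0.705, -0.705]
contact_force: [-0.0, 0.5, 0.3]
gripper_width: 0.504
```

```bash
cat > ov.py <<'E'
from h import *
import sys
def ov(name):
    p,R,s=pose();print(p,s['contact_force'].round(2),'tilt',R[2].round(4))
    d=cams.grab_frame('wrist');w=wcam(dict(d,p=p,Rt=R));im=d['image']
    c,st=dot(im,(315,352),50,120);print('dot',c)
    cr=cv2.resize(im[150:290,220:410],None,fx=4.2,fy=4.2,interpolation=cv2.INTER_NEAREST)
    for r,z,col in [(.048,.038,(0,0,255)),(.020,.058,(0,255,0))]:
        y=p[2]-z
        pts=[proj(w,p+R@[.0008+r*np.cos(a),y,-.0001+r*np.sin(a)]) for a in np.linspace(0,2*np.pi,120)]
        cv2.polylines(cr,[((np.array(pts)-[220,150]+.5)*4.2).astype(np.int32)],True,col,1)
    save(name,cr)
ov(sys.argv[1])
E
python3 ov.py w11
```

```text
[ 0.53962963 -0.29585621  0.08102385] [-0.04  0.45  0.32] tilt [ 1.e-04 -1.e+00 -0.e+00]
dot [314.4942285  352.11236749]
```

View pics/w11.png

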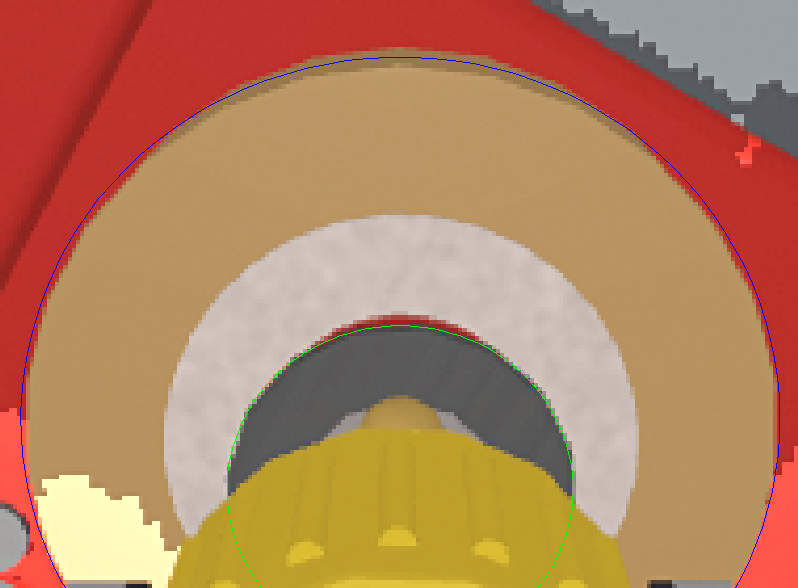

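Washer and roll overlays now coincide with the view. Lowering onto the cone.

Call:
play_rows:
  slide:
    - [0,0.8,0]
    - [0,0.6,0]
    - [0,0.4,0]
    - [0,0.3,0]
    - [0,0,0]
    - [0,0,0]
  yaw: [0,0,0,0,0,0]
  grip: [1,1,1,1,1,1]

```text
time: 10.95
tool_pos: [0.5397, -0.2959, 0.0601]
tool_rot: [-0.051, 0.051, 0.705, -0.705]
contact_force: [0.8, 0.9, -0.8]
gripper_width: 0.5
```

```bash
python3 ov.py w12
```

```text
[ 0.53965271 -0.29588236  0.06007887] [ 0.82  0.93 -0.83] tilt [ 0. -1. -0.]
dot [314.49835139 352.11964202]
```

View pics/w12.png

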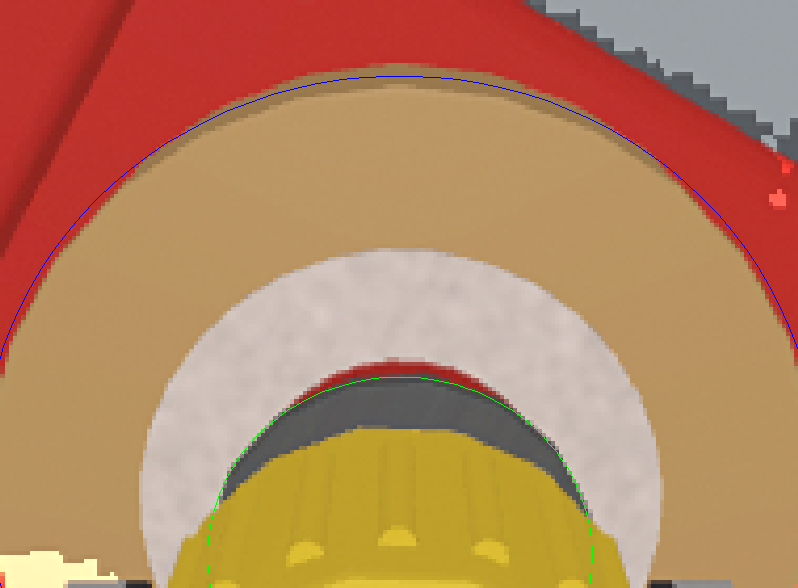

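Call:
play_rows:
  slide:
    - [0,0.2,0]
    - [0,0.2,0]
    - [0,0.1,0]
    - [0,0,0]
    - [0,0,0]
  yaw: [0,0,0,0,0]
  grip: [1,1,1,1,1]

```text
time: 11.5
tool_pos: [0.5396, -0.2958, 0.0551]
tool_rot: [-0.051, 0.051, 0.705, -0.705]
contact_force: [-0.1, -0.8, -0.1]
gripper_width: 0.499
```

Call:
play_rows:
  slide:
    - [0,0.1,0]
    - [0,0.1,0]
    - [0,0.1,0]
    - [0,0,0]
  yaw: [0,0,0,0]
  grip: [1,1,1,1]

```text
time: 11.9
tool_pos: [0.5398, -0.2962, 0.0531]
tool_rot: [0.051, -0.051, -0.705, 0.705]
contact_force: [-1.3, 0.8, 5.1]
gripper_width: 0.499
```

Contact at mouth ≈ 71 mm, as expected for the balls. Pressing on.

Call:
play_rows:
  slide:
    - [0,0.1,0]
    - [0,0.1,0]
    - [0,0,0]
  yaw: [0,0,0]
  grip: [1,1,1]

```text
time: 12.2
tool_pos: [0.5402, -0.2966, 0.0525]
tool_rot: [0.051, -0.051, -0.705, 0.706]
contact_force: [-4.7, 1.5, 10.0]
gripper_width: 0.5
```

Call:
play_rows:
  slide:
    - [0,0.1,0]
    - [0,0.1,0]
    - [0,0,0]
  yaw: [0,0,0]
  grip: [1,1,1]

```text
time: 12.5
tool_pos: [0.5404, -0.2967, 0.0515]
tool_rot: [0.051, -0.052, -0.705, 0.706]
contact_force: [-5.7, 2.6, 12.9]
gripper_width: 0.498
```

Call:
play_rows:
  slide:
    - [0,0.2,0]
    - [0,0.2,0]
    - [0,0,0]
  yaw: [0,0,0]
  grip: [1,1,1]

```text
time: 12.8
tool_pos: [0.5389, -0.2956, 0.0429]
tool_rot: [-0.052, 0.051, 0.705, -0.705]
contact_force: [0.8, -0.5, -2.8]
gripper_width: 0.501
```

Clicked: force dropped from 12.9 N to −2.8 N and the tool dropped 8 mm. Now squeezing the washer.

Call:
play_rows:
  slide:
    - [0,0.2,0]
    - [0,0.2,0]
    - [0,0.1,0]
    - [0,0,0]
    - [0,0,0]
  yaw: [0,0,0,0,0]
  grip: [1,1,1,1,1]

```text
time: 13.3
tool_pos: [0.5399, -0.2959, 0.0395]
tool_rot: [0.051, -0.051, -0.705, 0.705]
contact_force: [-1.2, 0.8, 2.5]
gripper_width: 0.501
```

Call:
play_rows:
  slide:
    - [0,0.1,0]
    - [0,0.1,0]
    - [0,0.1,0]
    - [0,0,0]
    - [0,0,0]
  yaw: [0,0,0,0,0]
  grip: [1,1,1,1,1]

```text
time: 13.8
tool_pos: [0.54, -0.296, 0.0373]
tool_rot: [0.051, -0.051, -0.705, 0.705]
contact_force: [-2.8, 2.8, 7.7]
gripper_width: 0.502
```

Call:
play_rows:
  slide:
    - [0,0.1,0]
    - [0,0.1,0]
    - [0,0.1,0]
    - [0,0,0]
    - [0,0,0]
  yaw: [0,0,0,0,0]
  grip: [1,1,1,1,1]

```text
time: 14.3
tool_pos: [0.5402, -0.2961, 0.036]
tool_rot: [0.051, -0.051, -0.705, 0.705]
contact_force: [-5.9, 4.5, 16.0]
gripper_width: 0.502
```

Call:
play_rows:
  slide:
    - [0,0.1,0]
    - [0,0.1,0]
    - [0,0,0]
    - [0,0,0]
  yaw: [0,0,0,0]
  grip: [1,1,1,1]

```text
time: 14.7
tool_pos: [0.5404, -0.2962, 0.0359]
tool_rot: [0.051, -0.051, -0.705, 0.705]
contact_force: [-10.2, 7.8, 23.3]
gripper_width: 0.499
```

```bash
python3 ov.py w13
python3 - <<'E'
from h import *
d=cams.grab_frame('wrist');save('w14',d['image'])
d=cams.grab_frame('scene');u=proj(d,[.538,-.2956,.07]);x,y=int(u[0]),int(u[1]);save('s14',cv2.resize(d['image'][y-45:y+45,x-60:x+60],None,fx=6,fy=6,interpolation=cv2.INTER_CUBIC))
E
```

```text
[ 0.54038285 -0.29623221  0.03588621] [-10.22   7.76  23.31] tilt [-2.e-04 -1.e+00  1.e-04]
dot [314.42297773 352.28792497]
```

View pics/w13.png

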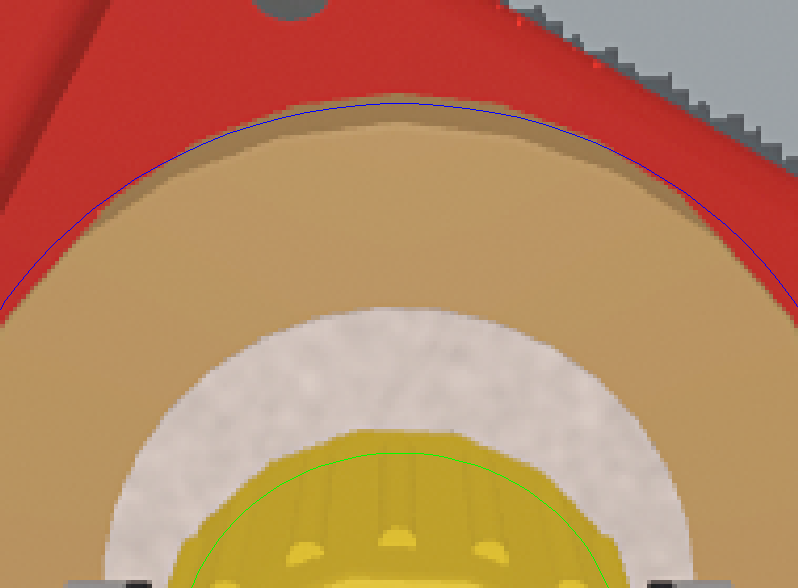

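View pics/s14.png

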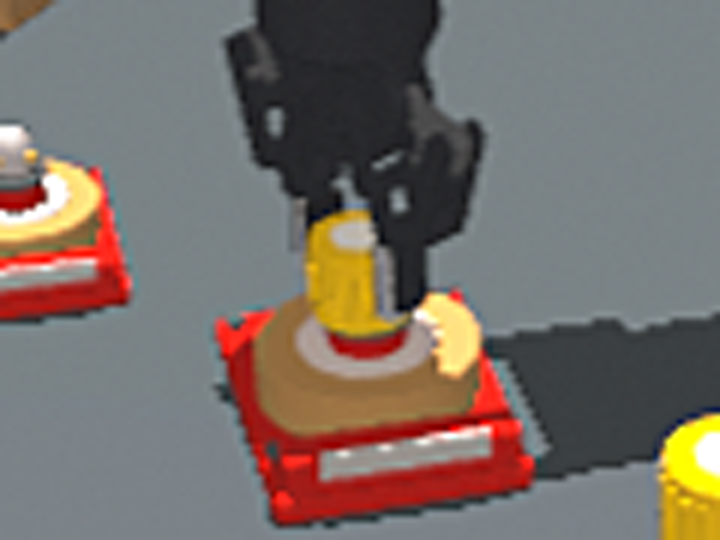

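At the stop (z no longer moves, force up to 23 N). Hold briefly, then hand in.

Call:
play_rows:
  slide:
    - [0,0,0]
    - [0,0,0]
    - [0,0,0]
    - [0,0,0]
    - [0,0,0]
  yaw: [0,0,0,0,0]
  grip: [1,1,1,1,1]

```text
time: 15.35
tool_pos: [0.5404, -0.2962, 0.0359]
tool_rot: [0.051, -0.051, -0.705, 0.705]
contact_force: [-10.2, 7.3, 24.4]
gripper_width: 0.501
```

Run:
```python
from h import *
p,R,s=pose();print(p,s['contact_force'],s['gripper_width']);print(workorder.job_done())
```

```text
[ 0.5403765  -0.29621066  0.03586263] [-10.21119992   7.33005239  24.43090235] 0.5005663450633494
the job is handed in; nothing more can be done
None
```

I gripped the smaller yellow cap, centred it over the stud of the larger dispenser and pressed it on. I then squeezed the brake washer to its stop and handed the job in at about 15 s, still pressing. No verdict was reported.

- **Click:** the lip met the balls with the mouth at about 71 mm. The force rose to about 13 N, then dropped to about −3 N as the cap snapped on.
- **Final checks:** the mouth is about 54 mm above the counter, which puts the washer about 4 mm down. I pressed with about 24 N downward, at rest, with no slip in the grip and a tool tilt under 0.001 rad.
- **Bystanders:** I did not touch the sealer, doorknob or tin. I took no separate measurement of them at the end.

**What disagreed:**
- **Fingertip position:** the fingertips stand about 35 mm farther back than the stated tool offset. My first grasp closed above the cap for this reason. I measured the offset by touching the cap top lightly, at about 6 N, and corrected for it.
- **Centring before the cone:** the cap was about 1.2 mm off to one side above the stud, and I corrected it from the wrist camera.
- **Sideways force:** about 12 N remained at the end, because the tool moved up to 1 mm sideways. The fit on the stud limits that, so the cap should be within the 3 mm limit. I could not measure the centring directly once the cap was on.

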